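Vent a vacuum desiccator and crack its stuck lid

TASK

The vacuum desiccator has to be opened without stirring up the powders inside: first open its stopcock fully to let the air in, then grip the lid by its knob and pull it straight up until it breaks free of its sticky seal. Do not let it jump: keep the lid level, centred over the base and about a centimetre up, never more than 3 cm, and finish still holding it there in the gripper, with everything else on the bench left where it stands.

Things in the scene. Friction and masses are not known exactly. Their poses are not given: they have to be found in the camera images.
- desiccator: Base: round white plastic bowl 160 mm across, its flange 188 mm across, 8 mm thick, top (sealing face) 85 mm above the bench. Clamped to the bench. Origin: centre of its underside, z up; +x points along the side-arm, a level tube 15 mm thick, 62 mm up, leading to the stopcock 160 mm out from the centre, then to a hose barb ending 210 mm out. Its place and heading vary widely.
- seat (a point): Centre of the base's sealing face (85 mm above the bench), axes as the base's. The shut lid rests with its underside here.
- stopcock (a joint): Angle of the stopcock (rad): 0 shut, bar handle square across the side-arm; turns clockwise seen from above to 1.571, fully open, bar along the side-arm, where a stop is. Starts at 0 to 0.25, turns stiffly (about 0.05 N m), stays where it is left. Until past about 1.25 the vacuum holds the lid down harder than an arm should pull.
- stopcock_handle (a point): Top centre of the stopcock's handle, on its upright axis, 136 mm above the bench. The handle is a white plastic bar 52 mm long, 12 mm thick, 24 mm high (underside 112 mm above the bench) on an upright barrel 30 mm across. This frame turns with the handle: y along the bar, z up.
- lid: Lid: clear plastic dome with a flange 188 mm across, 8 mm thick; 0.3 to 0.5 kg, loose. Origin: centre of the flange's underside, on the seat when shut; z up. Dome 154 mm across, its top 70 mm above the origin. A rim 10 mm deep under it sits in the base's mouth in a sticky seal: pulled up it holds to 10 to 25 N (weight included), lets go within the first 6 mm, then only its weight is left.
- lid_knob (a point): Top centre of the lid's knob, 105 mm above the lid's origin (190 mm above the bench when shut). The knob is a plain upright white plastic cylinder 34 mm across and 33 mm tall above the dome's top.
- weighing_bottle: Bystander near the desiccator: low capped glass weighing bottle, 48 mm across, 60 mm tall. Origin: centre of its underside.
- crucible: Bystander near the desiccator: lidded white porcelain crucible, 46 mm across, 45 mm tall. Origin: centre of its underside.
- beaker: Bystander: glass beaker, 70 mm across, 95 mm tall. Origin: centre of its underside.
- wash_bottle: Bystander: white wash bottle with a black cap and a bent spout, 72 mm across, 190 mm tall. Origin: centre of its underside.
- reagent_jar: Bystander: amber reagent jar with a black cap, 76 mm across, 130 mm tall. Origin: centre of its underside.
- flask: Bystander: stoppered conical glass flask, 82 mm across, 142 mm tall. Origin: centre of its underside.
- petri_dish: Bystander: closed clear petri dish, 92 mm across, 16 mm tall. Origin: centre of its underside.
Not all that is in view belongs to the job. Leave any blue or green look-alike of the lid alone.

How it is judged:
By the outcome, as a careful person would: the job done as asked, in the order asked, and still so for the second after the job is handed in, while the arm keeps its last pose, push and grip.
It also fails if it takes over 53 s, if anything falls off the work surface, if the arm or the gripper's body presses on something with over 40 N, if the wrist force passes 120 N, or if a joint passes its speed limit or range.

ROBOT

A 6-joint arm with a two-finger parallel gripper is mounted at the origin on the work surface. World frame = base frame: x ahead of the robot, y to its left, z up, the work surface at z = 0. Lengths are in m, angles in degrees, forces in N, time in s.
With the tool pointing down it reaches from about 0.4 to 0.825 m from the base axis. Payload 7 kg.
Tool frame: the origin (TCP) lies midway between the tips of the shut fingers; the grasp point (between the pads) lies 19 mm behind it; z points along the fingers, y is the line along which they close (so a half turn about z gives the same grasp; the last joint's range is limited). The gripper opens to 88 mm and grips with 3 to 60 N. Pads are 19 mm wide; open, the fingers measure 130 mm over their backs; the gripper's body (78 mm by 193 mm) begins 47 mm behind the grasp point.
Start: joints at [-59.238, 20.546, 0.682, 0, -70.136, -16.507], TCP at [0.166, -0.654, 0.227] pointing down, gripper open.
Joint ranges: [-176.03, 176.03], [-82.01, 121.73], [-58.28, 71.71], [-173.87, 95.51], [-174.79, -0.11], [-173.66, 173.66]. Speed limits (degrees/s): [136.94, 136.94, 172.46, 180, 180, 180].

INTERFACE

Orientations are given as a 3x3 rotation matrix whose columns are the frame's x, y, z axes.
In Python, from rig import robot gives the robot as it stands. Calls block until the motion is done:
- robot.goto(position, orientation): joint-space move of the TCP to a pose.
- robot.servo_line(position, ori=None, speed=0.15): straight line of the TCP; ori=None keeps the orientation; speed is the mean speed in m/s.
- robot.movej(angles): joint-space move.
- robot.move_gripper(opening): opening from 0.0 (shut) to 1.0 (fully open); the grip force is fixed at half the most; returns when the fingers have stopped.
- robot.dwell(seconds).
- robot.ik(position, orientation): joint angles nearest the present ones, or None.
- robot.grab_frame(name): name is "scene" or "top" or "wrist"; returns (picture, depth): 480x640x3 uint8, red, green, blue; 480x640 float32, m along the optical axis (not along the pixel's ray), 0 where there is no reading.
- robot.camera_info(name): a dict with "vfov" (degrees; the focal length in pixels is half the picture's height over the tangent of half this angle, whatever the lens; pixels are square), "cx", "cy" (the principal point, pixels), "view" (4x4, takes a point from world to camera coordinates); the wrist camera has in their place "T_tool_cam" (4x4, takes a point from camera to tool coordinates, whose origin is the TCP and whose axes are the flange's). Camera axes: x right, y down, z forward; pixel columns grow to the right and rows downward; lengths in m; the calibration is good to about 2 mm. A picture is of the moment at which its call begins: read the wrist's pose just before it. camera_info takes no time and is no camera call.
A pose or a line that the arm cannot do raises robot.Unreachable and nothing moves.
- robot.job_done(): hands the job in; it is judged then, once.
Readings, each from a call of its own:
- robot.read_t(): time.
- robot.read_qpos(): joint angles.
- robot.read_qvel(): joint speeds.
- robot.read_effort(): joint torques, N m.
- robot.read_position(): TCP position.
- robot.read_tcp_rot(): TCP orientation.
- robot.read_force(): force on the tool from outside, world axes, zero at the start.
- robot.read_ft_torque(): the same for the moment, N m.
- robot.read_grip_width(): opening from 0.0 (shut) to 1.0 (fully open).
- robot.read_finger_force(): force on a finger pad.
Only numpy, scipy, OpenCV 4.12 (cv2) and the standard library are available. Lean on these libraries where they do the work, as an engineer would, in place of code of your own. Each camera call takes 0.05 s, during which the arm holds its last target. There are 200 camera calls.

## Working session

There is one attempt and no reset: what is moved stays moved. The work goes in short steps, each a Python script; the robot and the scene stay as the last script left them, time stands still between calls to the robot, and variables do not carry over. Pictures are saved under pics/ and viewed, at most 10 in all, crops included, and the job is handed in when it is done.

```bash
ls; mkdir -p pics
python3 - <<'E'
from rig import robot
import cv2,numpy as np
for n in("scene","top"):
    p,d=robot.grab_frame(n); np.savez(n+".npz",p=p,d=d); cv2.imwrite(f"pics/{n}.png",p[:,:,::-1])
    i=robot.camera_info(n);print(n,i)
print(robot.camera_info("wrist"),robot.read_tcp_rot(),robot.read_t())
E
```

```text
pics
scene {'vfov': 53.59630012358446, 'cx': 313.5439888894604, 'cy': 239.3438562955273, 'view': array([[-0.59943255,  0.80039598, -0.00684851,  0.28882216],
       [ 0.62922835,  0.46591887, -0.62208625, -0.2110591 ],
       [-0.49472448, -0.37720802, -0.78291877,  1.39383945],
       [ 0.        ,  0.        ,  0.        ,  1.        ]])}
top {'vfov': 49.22225384488719, 'cx': 314.7944148037849, 'cy': 234.3493817154694, 'view': array([[ 0.01255122, -0.9996445 , -0.02352302,  0.01809058],
       [-0.99794208, -0.01104352, -0.0631637 ,  0.49268599],
       [ 0.06288147,  0.0242674 , -0.99772592,  1.31701537],
       [ 0.        ,  0.        ,  0.        ,  1.        ]])}
{'vfov': 62.59608439131064, 'cx': 325.73926921564083, 'cy': 240.5032103073349, 'T_tool_cam': array([[ 6.28607145e-04, -9.66297150e-01, -2.57428483e-01,
         7.02918739e-02],
       [ 9.99999492e-01,  8.10239084e-04, -5.99486468e-04,
        -8.17527148e-04],
       [ 7.87860684e-04, -2.57427975e-01,  9.66297168e-01,
        -1.58125070e-01],
       [ 0.00000000e+00,  0.00000000e+00,  0.00000000e+00,
         1.00000000e+00]])} [[-9.69230715e-01 -2.46153619e-01 -4.66285308e-04]
 [-2.46154034e-01  9.69229756e-01  1.36826418e-03]
 [ 1.15134417e-04  1.44094167e-03 -9.99998955e-01]] 0.1
```

View pics/top.png

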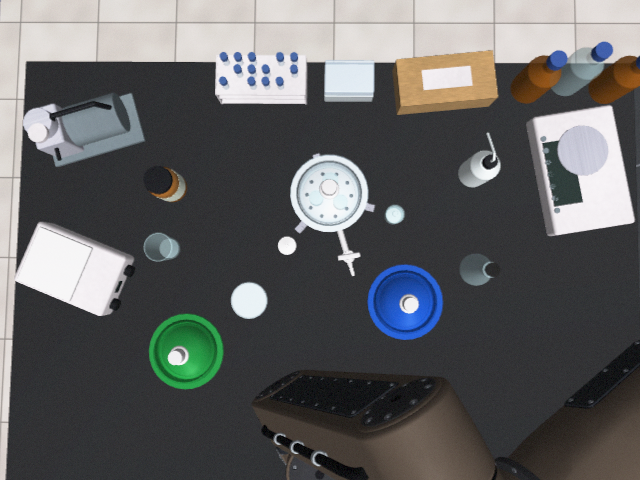

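View pics/scene.png

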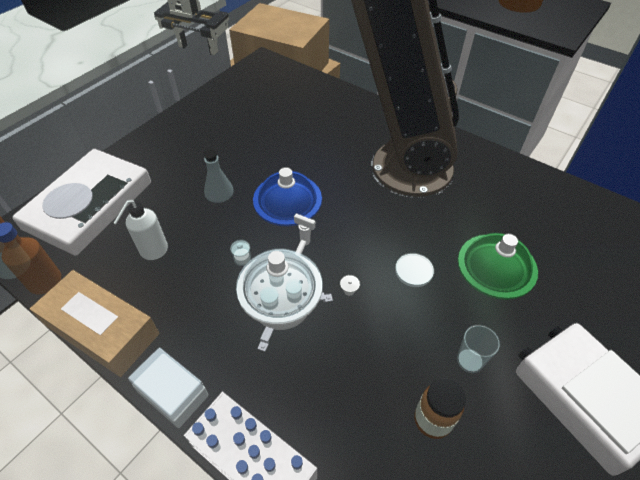

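The top picture shows the desiccator with its knob at about (329,187). Its side-arm runs down to the stopcock at about (348,258), with the bar nearly square across it. The blue look-alike is at (405,302), the crucible at (287,245) and the weighing bottle at (395,214). The scene picture agrees.

```bash
cat > h.py <<'E'
import numpy as np,cv2
from rig import robot
def K(i): f=240/np.tan(np.radians(i['vfov']/2)); return f,i['cx'],i['cy']
def cloud(n,p=None,d=None,T=None):
    i=robot.camera_info(n); f,cx,cy=K(i)
    if T is None: T=np.linalg.inv(i['view'])
    v,u=np.mgrid[:480,:640]; P=np.stack([(u-cx)/f*d,(v-cy)/f*d,d,np.ones_like(d)],-1)
    return (P@T.T)[...,:3]
def wrist():
    T=np.eye(4);T[:3,:3]=robot.read_tcp_rot();T[:3,3]=robot.read_position()
    p,d=robot.grab_frame("wrist"); return p,d,cloud("wrist",p,d,T@robot.camera_info("wrist")['T_tool_cam'])
def down(psi): # tool y axis heading psi (rad), pointing down
    y=np.array([np.cos(psi),np.sin(psi),0]);z=np.array([0,0,-1.]);return np.stack([np.cross(y,z),y,z],1)
E
python3 - <<'E'
from h import *
for n,kb,hb in(("top",(329,187),(348,258)),("scene",(277,258),(305,222))):
    z=np.load(n+".npz");C=cloud(n,z['p'],z['d'])
    for (u,v),lo,hi in((kb,.17,.21),(hb,.12,.15)):
        s=C[v-25:v+25,u-25:u+25].reshape(-1,3); m=(s[:,2]>lo)&(s[:,2]<hi)&(z['d'][v-25:v+25,u-25:u+25].ravel()>0)
        q=s[m]; print(n,len(q),q.mean(0) if len(q) else 0,np.ptp(q,0) if len(q) else 0)
    i=robot.camera_info(n);f,cx,cy=K(i);T=np.linalg.inv(i['view'])
    for (u,v),h in((kb,.19),(hb,.136)):
        r=T[:3,:3]@[(u-cx)/f,(v-cy)/f,1];print(' ray',T[:3,3]+r*(h-T[2,3])/r[2])
E
```

```text
top 189 [ 0.58757112 -0.00973936  0.1891497 ] [0.03348831 0.03118787 0.02378209]
top 120 [ 0.43596315 -0.05664015  0.13488183] [0.01906966 0.05089761 0.01898908]
 ray [ 0.58721398 -0.01057517  0.19      ]
 ray [ 0.43111638 -0.05621807  0.136     ]
scene 264 [ 0.59290322 -0.00962785  0.18613543] [0.03378726 0.03414253 0.02300498]
scene 169 [ 0.43969202 -0.05791447  0.13130772] [0.01855439 0.05383727 0.01865396]
 ray [ 0.58990606 -0.00936667  0.19      ]
 ray [ 0.44466689 -0.05107758  0.136     ]
```

Run:
```python
from h import *
H=np.array([.437,-.057]);Kn=np.array([.589,-.010])
a=np.arctan2(*(H-Kn)[::-1]);print(np.degrees(a))
for b in(0,np.pi):
    for nm,z,da in(("view",.3,0),("g0",.114,0),("g1",.114,-np.pi/2),("g1o",.114,-np.pi/2-.06)):
        q=robot.ik([*H,z],down(a+b+da));print(nm,None if q is None else np.round(q,1))
for d in range(0,180,30):
    q=robot.ik([*Kn,.16],down(np.radians(d)));print(d,None if q is None else np.round(q,1))
q0=robot.ik([*H,.3],down(a))
```

```text
-162.8178407035801
view [ 18.4  -4.9 -19.9   0.  -75.   -1.2]
g0 [ 18.4   4.7 -36.7   0.  -48.6  -1.2]
g1 [ 18.4   4.7 -36.7   0.  -48.6 -91.2]
g1o [ 18.4   4.7 -36.7   0.  -48.6 -94.6]
view None
g0 None
g1 [ 18.4   4.7 -36.7   0.  -48.6  88.8]
g1o [ 18.4   4.7 -36.7   0.  -48.6  85.4]
0 [ 18.   15.5 -15.8   0.  -58.7 162. ]
30 [  18.    15.5  -15.8    0.   -58.7 -168. ]
60 [  18.    15.5  -15.8    0.   -58.7 -138. ]
90 [  18.    15.5  -15.8    0.   -58.7 -108. ]
120 [ 18.   15.5 -15.8   0.  -58.7 -78. ]
150 [ 18.   15.5 -15.8   0.  -58.7 -48. ]
```

Run:
```python
from h import *
a=np.radians(-162.8)
robot.goto([.47,-.047,.33],down(a)); 
p,d,C=wrist(); cv2.imwrite("pics/w1.png",p[:,:,::-1]); np.savez("w1.npz",p=p,d=d,C=C)
print(robot.read_position(),robot.read_t(),robot.read_force())
for lo,hi in((.125,.145),(.18,.2)):
    m=((C[...,2]>lo)&(C[...,2]<hi)&(d>0)).astype(np.uint8)
    n,l,s,c=cv2.connectedComponentsWithStats(m)
    for k in range(1,n):
        if s[k,4]>150:
            q=C[l==k]; r=cv2.minAreaRect((q[:,:2]*1000).astype(np.float32)); print(lo,s[k],q.mean(0),np.median(q[:,2]),r,np.degrees(np.arctan2(*np.linalg.svd(q[:,:2]-q[:,:2].mean(0),full_matrices=False)[2][0][::-1])))
```

```text
[ 0.47004794 -0.04753519  0.32982256] 2.5917 [-0.8582435   0.79364535 -0.12119092]
0.125 [ 116  131  152  150 7875] [ 0.58020305 -0.02763182  0.13644702] 0.13646513072124727 ((587.9403076171875, -15.480972290039062), (138.05213928222656, 138.19232177734375), 1.1595449447631836) 142.52321668739518
0.125 [354 182  21  57 785] [ 0.43690731 -0.06258899  0.13487692] 0.1354238462299147 ((436.0914306640625, -61.60102844238281), (12.139230728149414, 51.908260345458984), 9.920822143554688) 99.97367585685166
0.18 [ 144  202   47   44 1613] [ 0.58742515 -0.01567259  0.18923701] 0.18973849477909488 ((588.2718505859375, -14.373151779174805), (33.52161407470703, 33.453590393066406), 12.741846084594727) 46.66432596916943
```

View pics/w1.png

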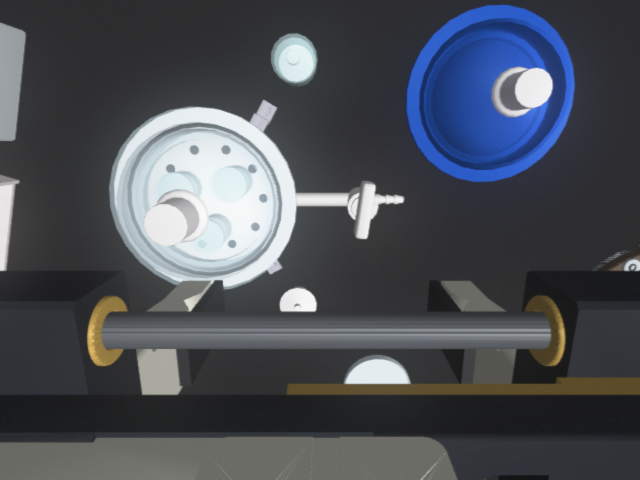

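The wrist picture shows the bar at (364,210) and the knob at (174,222). It matches the other cameras in x but sits about 5 mm off in y. I'll settle closer above the handle and look again.

```bash
cat >> h.py <<'E'
def blob(C,d,lo,hi,near,R=.045):
    m=((C[...,2]>lo)&(C[...,2]<hi)&(d>0)&(np.hypot(C[...,0]-near[0],C[...,1]-near[1])<R))
    q=C[m]; r=cv2.minAreaRect((q[:,:2]*1000).astype(np.float32)); V=np.linalg.svd(q[:,:2]-q[:,:2].mean(0),full_matrices=False)[2][0]
    return len(q),np.round(r[0],1),np.round(r[1],1),np.degrees(np.arctan2(V[1],V[0]))
E
python3 - <<'E'
from h import *
robot.dwell(.3);p,d,C=wrist();print(robot.read_position(),blob(C,d,.128,.145,(.436,-.06)),blob(C,d,.18,.2,(.588,-.012)))
robot.goto([.436,-.058,.21],down(np.radians(-170))); robot.move_gripper(.5);robot.dwell(.3)
p,d,C=wrist(); cv2.imwrite("pics/w2.png",p[:,:,::-1])
print(robot.read_position(),robot.read_tcp_rot(),robot.read_t(),blob(C,d,.128,.145,(.436,-.06)))
E
```

```text
[ 0.47001142 -0.04715571  0.32994533] (761, array([436. , -61.5]), array([12.2, 52.1]), np.float64(99.91206117095955)) (1617, array([588.2, -14.5]), array([33.7, 33.1]), np.float64(-135.0580817170697))
[ 0.43599379 -0.058004    0.2100015 ] [[ 1.73623905e-01 -9.84812033e-01  1.08532764e-05]
 [-9.84812032e-01 -1.73623905e-01  1.82535544e-05]
 [-1.60919318e-05 -1.38576906e-05 -1.00000000e+00]] 4.7583 (1537, array([435.7, -61.9]), array([11.6, 51.4]), np.float64(99.88890235529135))
```

View pics/w2.png

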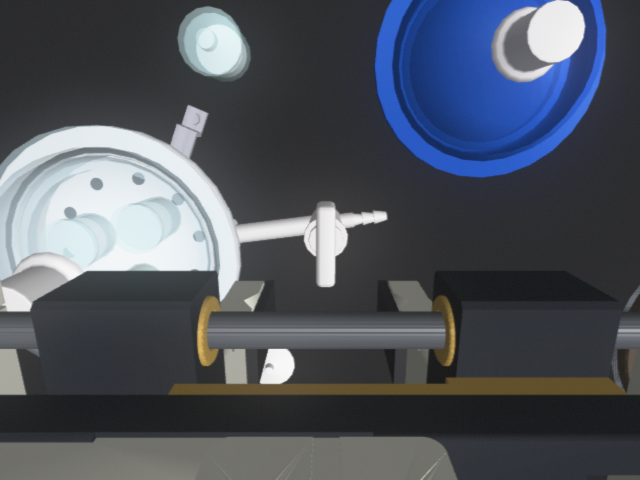

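The bar is at (326,244), between the fingers. The wrist camera reads a steady 3.8 mm further along tool x than the fixed cameras. A look with the tool turned 90° will separate the camera's bias from the true position.

Run:
```python
from h import *
R1=down(np.radians(-170));R2=down(np.radians(-252.8))
robot.goto([.436,-.060,.21],R2);robot.dwell(.2)
p,d,C=wrist(); b=blob(C,d,.128,.145,(.436,-.06)); print(b,robot.read_t())
m1=np.array([435.7,-61.9]);m2=b[1]
# m = h + R[:2,:2] e
A=np.block([[np.eye(2),R1[:2,:2]],[np.eye(2),R2[:2,:2]]]);print(np.linalg.solve(A,np.r_[m1,m2]))
```

```text
(1680, array([435.6, -61.5]), array([12.6, 52. ]), np.float64(99.83442069511537)) 6.3083
[ 4.35876855e+02 -6.16432861e+01  2.22103177e-01  2.18746533e-01]
```

The bias is negligible, so I'll use the wrist values: handle (0.4359, -0.0616) and knob (0.5882, -0.0145).

Run:
```python
from h import *
H=[.4359,-.0616]
D=lambda g:down(np.radians(g))
robot.goto([*H,.21],D(-170.1)); robot.servo_line([*H,.115],speed=.06)
print(robot.read_force(),robot.read_t()); robot.move_gripper(0.0)
print(robot.read_grip_width()*88,robot.read_finger_force(),robot.read_force())
for g in(-190,-210,-230,-245,-252.8,-254.8):
    robot.goto([*H,.115],D(g)); print(g,robot.read_force().round(1),robot.read_ft_torque().round(2),robot.read_t())
robot.dwell(.3);print(robot.read_ft_torque().round(2))
```

```text
[ 0.31870836 -0.07487674 -1.42520041] 9.3417
11.823469350492498 30.007579507073388 [ 4.39842119 -1.39593063 -0.47593528]
-190 [2.9 1.  2.6] [ 0.36 -0.93 -0.07] 10.3917
-210 [0.9 3.8 5.5] [ 1.08 -0.24 -0.04] 10.8167
-230 [-1.   6.   6.8] [ 2.07  0.44 -0.08] 11.2417
-245 [-2.1  6.6  8.9] [2.89 0.93 0.01] 11.6
-252.8 [-2.6  8.9  8.5] [ 3.27  1.16 -0.02] 11.8583
-254.8 [-2.6  8.7  7.7] [3.31 1.11 0.57] 12.1083
[3.28 1.14 0.64]
```

Run:
```python
from h import *
H=[.4359,-.0616]
robot.move_gripper(.5); robot.servo_line([*H,.24],speed=.12)
R=down(np.radians(-252.8)); robot.goto([.53,-.033,.30],R);robot.dwell(.2)
p,d,C=wrist(); cv2.imwrite("pics/w3.png",p[:,:,::-1])
print(blob(C,d,.128,.145,(.436,-.0616)),blob(C,d,.18,.2,(.588,-.0145)),robot.read_force(),robot.read_t())
```

```text
(1107, array([436. , -61.6]), array([51.4, 11.9]), np.float64(17.267074732753933)) (503, array([577.4, -18. ]), array([11.3, 31.2]), np.float64(107.56942529842648)) [ 0.33620184  0.52080946 -0.11873401] 15.1333
```

View pics/w3.png

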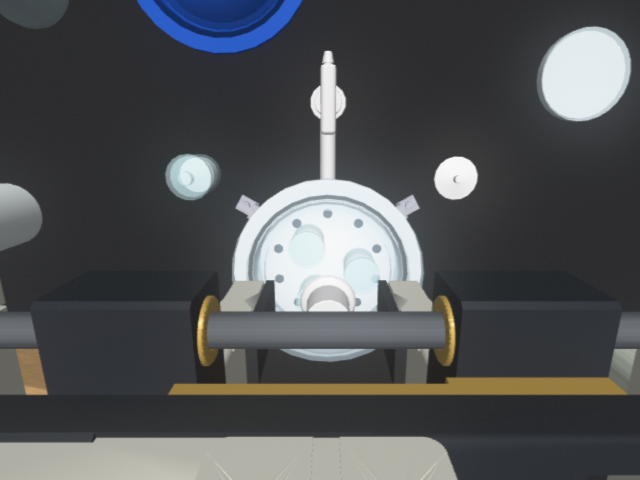

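The bar at (328,100) now lies along the side-arm (17.3° against 17.2°), so the stopcock is fully open. Next is the knob.

Run:
```python
from h import *
N=np.array([.5882,-.0145]);R=down(np.radians(-252.8))
robot.move_gripper(.75)
robot.goto([*N,.26],R); robot.dwell(.2);p,d,C=wrist();print(blob(C,d,.18,.2,N,.03))
robot.servo_line([*N,.160],speed=.06);print(robot.read_force().round(1))
robot.move_gripper(0.0);robot.dwell(.2)
print(robot.read_grip_width()*88,robot.read_finger_force(),robot.read_force().round(1),robot.read_ft_torque().round(2),robot.read_position(),robot.read_t())
```

```text
(2418, array([588.4, -14.5]), array([33.3, 33.4]), np.float64(18.064458347300256))
[0.3 0.4 0.2]
33.83055561021922 29.999422430992126 [-1.5  5.   1. ] [1.88 0.76 0.  ] [ 0.58797449 -0.01372104  0.15997856] 19.05
```

Run:
```python
from h import *
N=robot.read_position()[:2].copy()
robot.servo_line([*N,.160],speed=.005);print(robot.read_force().round(1),robot.read_position().round(4))
for z in np.arange(.1612,.1701,.0012):
    robot.servo_line([*N,z],speed=.004); print(round(z,4),robot.read_position().round(4),robot.read_force().round(1),robot.read_t())
robot.dwell(.3)
print(robot.read_position().round(4),robot.read_force().round(1),robot.read_ft_torque().round(2),robot.read_finger_force())
s,ds=robot.grab_frame("scene");C=cloud("scene",s,ds); z=np.load("scene.npz");C0=cloud("scene",z['p'],z['d'])
cv2.imwrite("pics/s2.png",cv2.resize(np.hstack([z['p'],s])[150:350,200:][:, :],None,fx=1,fy=1)[:,:,::-1] if 0 else cv2.resize(np.vstack([z['p'][190:340,200:400],s[190:340,200:400]]),None,fx=2,fy=2)[:,:,::-1])
```

```text
[-1.2  2.9  0.4] [ 0.588  -0.0136  0.16  ]
0.1612 [ 0.5876 -0.0136  0.1603] [  2.6   1.6 -12.2] 19.8083
0.1624 [ 0.5871 -0.0139  0.1617] [  1.1   1.  -17.7] 20.2583
0.1636 [ 0.5889 -0.0139  0.1652] [-1.5 -0.6 -4.5] 20.7083
0.1648 [ 0.5881 -0.0137  0.1649] [ 1.   0.6 -5.3] 21.1583
0.166 [ 0.588  -0.0137  0.166 ] [-0.1  0.4 -4.4] 21.6083
0.1672 [ 0.588  -0.0137  0.1672] [ 0.   0.  -4.3] 22.0583
0.1684 [ 0.588  -0.0137  0.1684] [-0.3  0.  -4.9] 22.5083
0.1696 [ 0.588  -0.0137  0.1696] [ 0.2 -0.9 -4.8] 22.9583
[ 0.588  -0.0137  0.1696] [-0.4 -0.7 -5.3] [-0.04  0.02 -0.02] 29.996230602264404
```

View pics/s2.png

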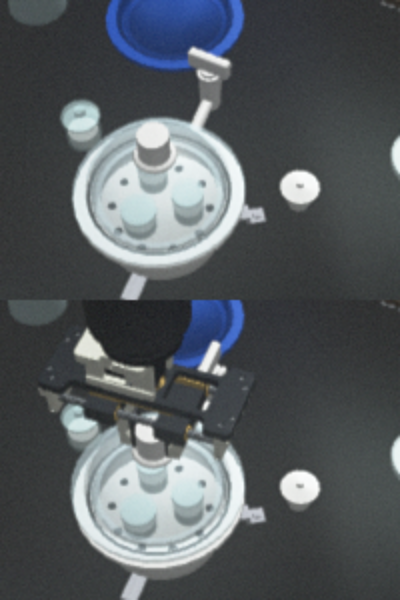

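The lower half shows the lid clear of the base with the gripper on its knob, and the crucible and weighing bottle unmoved. The load is now just the lid's weight, about 4.8 N. I'll check its height and level from the flange depth.

Run:
```python
from h import *
N=np.array([.588,-.0137])
def fl(C,d,nm,off=0):
    r=np.hypot(C[...,0]-N[0],C[...,1]-N[1]-off); m=(d>0)&(r>.081)&(r<.091)&(C[...,2]>.085)&(C[...,2]<.115); q=C[m]
    c=np.linalg.lstsq(np.c_[q[:,:2]-N,np.ones(len(q))],q[:,2],rcond=None)[0]; print(nm,len(q),np.median(q[:,2]),c, 'tilt deg',np.degrees(np.hypot(*c[:2])))
z=np.load("w1.npz");fl(z['C'],z['d'],'w before')
p,d,C=wrist();fl(C,d,'w now')
z=np.load("scene.npz");fl(cloud("scene",None,z['d']),z['d'],'s before',.004)
p,d=robot.grab_frame("scene");fl(cloud("scene",None,d),d,'s now',.004)
print(robot.read_force().round(1),robot.read_position().round(4),robot.read_t())
```

```text
w before 3979 0.09346156561579821 [ 0.0006691  -0.00138755  0.09343252] tilt deg 0.08826153168742018
w now 8865 0.10308136787289568 [ 0.00139522 -0.00318182  0.10310203] tilt deg 0.19906172111845233
s before 741 0.09299980115441442 [ 0.00085255 -0.00822373  0.09319727] tilt deg 0.47371048212784306
s now 743 0.10241130827839007 [-0.01240699 -0.03197155  0.1030159 ] tilt deg 1.9649306710678556
[-0.1 -0.2 -4.1] [ 0.588  -0.0138  0.1696] 23.4083
```

The lid is up 9.6 mm, level to about 0.2° by the wrist camera, and still gripped.

```bash
python3 -c "
from rig import robot
print(robot.job_done())"
```

```text
the job is handed in; nothing more can be done
None
```

The stopcock is fully open and the lid's seal is broken. The lid is held centred about 9.6 mm above the base, level to about 0.2° by the wrist camera, and the job was handed in at about 23.5 s.

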